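# Lay the tea tray

## Task

Lay the tea tray: stand the teapot in the middle of the trivet and the cup in the middle of the saucer, put the sugar bowl with its lid on midway between the two, and stand the milk jug straight behind the sugar bowl, between it and the middle of the tray's far long edge (the one away from the robot). The tea is already brewed, so keep the teapot upright, set every piece down on its place rather than dropping it, and leave the salt grinder and the cookie jar where they stand.

Things in the scene. Friction and masses are not known exactly. Their poses are not given: they have to be found in the camera images.
- tray: Brown wooden tray, fixed, 320 mm (x) by 440 mm (y), turned up to 20 degrees. Origin: centre of its underside; +x to its far long edge (away from the robot), +y to the robot's left. Floor top at z = 8 mm; rim 10 mm thick, 22 mm high. Trivet and saucer lie on it, one at each end (either way round), on its long centre line, 135 mm from its centre: its centre is midway between them.
- trivet: Round green silicone trivet lying on the tray, fixed: a flat disc 132 mm in diameter, 8 mm thick; origin at the centre of its underside, top at z = 8 mm.
- saucer: White china saucer lying on the tray, fixed: a shallow dish 132 mm in diameter, rim 13 mm high; its flat inner floor, about 76 mm across, is at z = 5 mm. Origin at the centre of its underside.
- teapot: White china teapot, loose, 0.5 to 0.85 kg, lid fixed. Origin: centre of its foot. Body 110 mm in diameter, 113 mm high. Spout along its +x, tip 86 mm from the axis, 94 mm up. Carrying handle arched overhead; its top is a straight black bar over the middle, 64 mm long along x, 14 mm wide along y, z = 146 to 158 mm: pinched across y at its middle the pot hangs level.
- cup: White china teacup, loose, 0.16 kg, open, 64 mm high, 68 mm outside diameter with straight sides from z = 24 mm to the rim, foot 48 mm across; one ear handle at its +y side reaching 61 mm from the axis (z = 18 to 58 mm). Origin at the centre of its foot, z up. Can be gripped across its x.
- sugar_bowl: White china sugar bowl, loose, 0.17 kg, open, no handle: a round tub 52 mm high, 62 mm outside diameter with straight sides from z = 10 mm up, inside diameter 54 mm. Origin at the centre of its foot, z up.
- sugar_lid: White china lid of the sugar bowl, loose, 0.06 kg, standing on the counter right way up. Origin: centre of its underside. A plug 44 mm in diameter, 6 mm deep, fits into the bowl's mouth; a flange 62 mm in diameter (z = 6 to 11 mm) rests on the bowl's rim; an upright knob 18 mm in diameter, z = 11 to 35 mm. Seated, its origin is 46 mm above the bowl's.
- milk_jug: White china milk jug, loose, 0.18 kg, open, 74 mm high, 58 mm outside diameter with straight sides from z = 12 to 58 mm (62 mm at the rim); ear handle at its +y side reaching 56 mm from the axis (z = 20 to 66 mm), small pouring lip at its -y side reaching 40 mm. Origin at the centre of its foot, z up. Can be gripped across its x.
- salt_grinder: Chrome salt grinder standing on the counter, 50 mm across, 148 mm high; origin at the centre of its foot. Not part of the job: leave it.
- cookie_jar: Glass cookie jar with a wire-clasp glass lid, full of cookies, 120 mm in diameter, 188 mm high; origin at the centre of its foot. Not part of the job: leave it.

How it is judged:
By the outcome, as a careful person would: the job done as asked, in the order asked, and still so for the second after the job is handed in, with the robot touching nothing.
It also fails if it takes over 138 s, if anything falls off the work surface, if the arm or the gripper's body presses on something with over 40 N, if the wrist force passes 120 N, or if a joint passes its speed limit or range.

## Robot

A 7-joint arm with a two-finger parallel gripper is mounted at the origin on the work surface. World frame = base frame: x ahead of the robot, y to its left, z up, the work surface at z = 0. Lengths are in m, angles in rad, forces in N, time in s.
With the tool pointing down it reaches from about 0.35 to 0.9 m from the base axis. Payload 19.9 kg.
Tool frame: the origin (TCP) lies between the finger pads; the fingertips stand 19 mm ahead of it and the grasp point (between the pads) is the TCP; z points along the fingers, y is the direction in which the jaws open and shut (so a half turn about z gives the same grasp; the last joint's range is limited). The gripper opens to 94 mm and grips with 3 to 60 N. Pads are 16 mm wide; open, the fingers measure 119 mm over their backs; the gripper's body (75 mm by 177 mm) begins 78 mm behind the grasp point.
Start: joints at [1.079, 0.417, -0.01, 1.614, 0.005, 1.111, -0.053], TCP at [0.272, -0.563, 0.224] pointing down, gripper open.
Joint ranges: [-2.81, 2.81], [-0.39, 2.02], [-1.27, 1.25], [0.06, 2.57], [-1.19, 4.33], [0.19, 2], [-2.82, 2.82]. Speed limits (rad/s): [1.89, 1.89, 2.39, 2.39, 3.01, 3.01, 3.01].

## Interface

Orientations are given as a 3x3 rotation matrix whose columns are the frame's x, y, z axes.
In Python, from rig import robot gives the robot as it stands. Calls block until the motion is done:
- robot.move_ptp(position, orientation): joint-space move of the TCP to a pose.
- robot.move_linear(position, velocity=0.15, frame=None, threshold=None): straight line of the TCP; frame=None keeps the orientation; velocity is the mean speed in m/s. With threshold (N) it stops when the force on the tool has changed by that much, and returns True; else False.
- robot.goto_joints(angles): joint-space move.
- robot.gripper_to(opening): finger opening in m; the grip force is fixed at half the most; returns when the fingers have stopped.
- robot.pause(seconds).
- robot.ik(position, orientation): joint angles nearest the present ones, or None.
- robot.get_state(): the state.
- robot.grab_frame(name): name is "scene" or "top" or "wrist"; returns the picture (400x640x3 uint8, red, green, blue); there is no depth.
- robot.camera_info(name): a dict with "fx", "fy", "cx", "cy" (pixels), "dist" ([k1, k2, p1, p2, k3] as OpenCV has them; the pictures are not rectified), "rvec" (rotation vector, rad) and "tvec" (3), from world to camera coordinates, as OpenCV has them. Camera axes: x right, y down, z forward; pixel columns grow to the right and rows downward; lengths in m; the calibration is good to about 2 mm. A picture is of the moment at which its call begins: read the wrist's pose just before it. camera_info takes no time and is no camera call; for the wrist camera it gives the pose at the moment of the call.
A pose or a line that the arm cannot do raises robot.PlanningError and nothing moves.
- robot.sign_off(): hands the job in, once; it reports no verdict.
The state is a dict: "time": time; "qpos": joint angles; "joint_vel": joint speeds; "effort": joint torques, N m; "ee_pos": TCP position; "tool_rot": TCP orientation; "force": force on the tool from outside, world axes, zero at the start; "moment": the same for the moment, N m; "opening": finger opening in m.
Only numpy, scipy, OpenCV 4.12 (cv2) and the standard library are available. Lean on these libraries where they do the work, as an engineer would, in place of code of your own. Each camera call takes 0.05 s, during which the arm holds its last target.

## Working session

There is one attempt and no reset: what is moved stays moved. The work goes in short steps, each a Python script; the robot and the scene stay as the last script left them, time stands still between calls to the robot, and variables do not carry over. Pictures are saved under pics/ and viewed, and the job is handed in when it is done.

```bash
ls; mkdir -p pics; python3 - <<'E'
from rig import robot
import cv2,numpy as np
for n in ["scene","top","wrist"]:
    i=robot.camera_info(n); f=robot.grab_frame(n)
    cv2.imwrite(f"pics/{n}0.png",f[:,:,::-1])
    R=cv2.Rodrigues(np.array(i["rvec"]))[0]
    print(n,{k:np.round(v,4).tolist() for k,v in i.items()},"C",-R.T@np.array(i["tvec"]).ravel())
s=robot.get_state();print(s["time"],s["opening"],s["force"])
E
```

```text
pics
scene {'fx': 492.2373, 'fy': 492.2373, 'cx': 315.8967, 'cy': 193.2058, 'dist': [-0.1186, 0.0, 0.0, 0.0, 0.0], 'rvec': [2.4096, 0.8629, -0.2638], 'tvec': [-0.5162, -0.216, 1.7867]} C [ 1.15102779 -0.5977724   1.35028407]
top {'fx': 446.5084, 'fy': 446.5084, 'cx': 316.7794, 'cy': 198.0314, 'dist': [-0.0286, 0.0, 0.0, 0.0, 0.0], 'rvec': [2.1825, -2.1965, 0.0763], 'tvec': [0.0676, 0.6129, 1.2752]} C [0.52771568 0.06861976 1.31266878]
wrist {'fx': 358.8804, 'fy': 358.8804, 'cx': 318.8747, 'cy': 198.8497, 'dist': [0.0219, 0.0, 0.0, 0.0, 0.0], 'rvec': [-2.4429, 1.5344, 0.2281], 'tvec': [-0.6244, -0.0306, 0.3936]} C [ 0.34737943 -0.52613161  0.38498642]
0.15 0.09372823902933929 [ 0.36420384  0.34158878 -0.29532643]
```

View pics/top0.png

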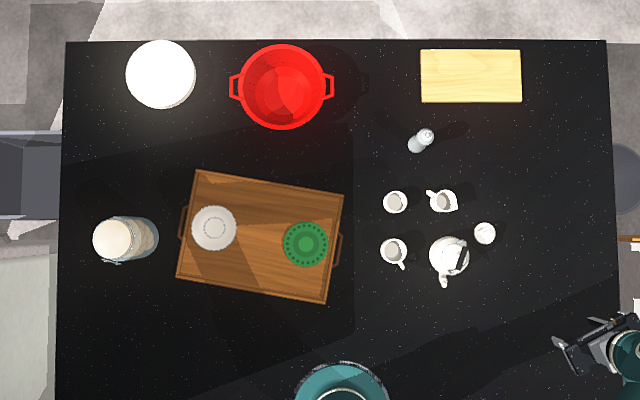

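View pics/scene0.png

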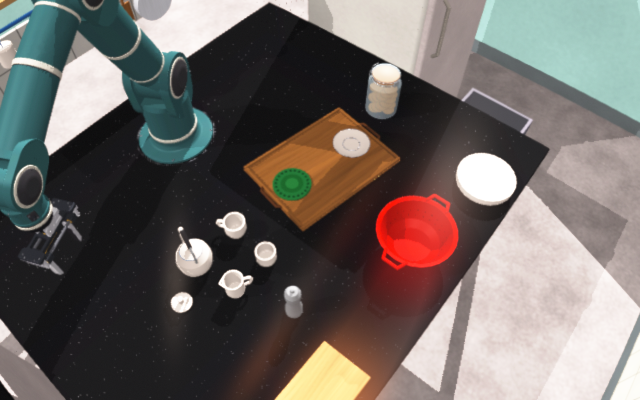

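View pics/wrist0.png

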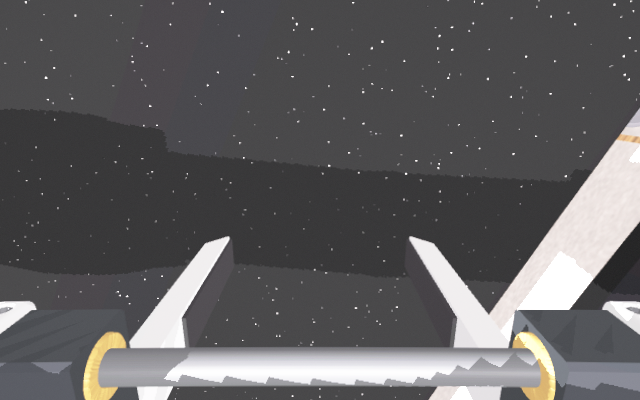

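```bash
cat > h.py <<'E'
import numpy as np, cv2
from rig import robot
def cam(n):
    i=robot.camera_info(n); return prep(i)
def prep(i):
    K=np.array([[i["fx"],0,i["cx"]],[0,i["fy"],i["cy"]],[0,0,1.]]);R=cv2.Rodrigues(np.array(i["rvec"],float))[0];t=np.array(i["tvec"],float).ravel()
    return dict(K=K,d=np.array(i["dist"],float),R=R,t=t,C=-R.T@t)
def ray(c,uv):
    p=cv2.undistortPoints(np.array(uv,float).reshape(-1,1,2),c["K"],c["d"]).reshape(-1,2)
    d=np.c_[p,np.ones(len(p))]@c["R"]; return d/np.linalg.norm(d,axis=1)[:,None]
def plane(c,uv,z):
    d=ray(c,uv); return c["C"]+d*((z-c["C"][2])/d[:,2])[:,None]
def tri(cs,uvs):
    A=0;b=0
    for c,uv in zip(cs,uvs):
        d=ray(c,uv)[0];P=np.eye(3)-np.outer(d,d);A=A+P;b=b+P@c["C"]
    x=np.linalg.solve(A,b)
    res=[np.linalg.norm(np.cross(x-c["C"],ray(c,uv)[0])) for c,uv in zip(cs,uvs)]
    return x,max(res)
def Rz(yaw): # tool pointing down, jaw (y axis) along direction yaw
    y=np.array([np.cos(yaw),np.sin(yaw),0]);z=np.array([0,0,-1.]);x=np.cross(y,z)
    return np.c_[x,y,z]
def proj(c,X): return cv2.projectPoints(np.array(X,float).reshape(-1,1,3),cv2.Rodrigues(c["R"])[0],c["t"],c["K"],c["d"])[0].reshape(-1,2)
import pickle
def snap(tag):
    c=cam("wrist"); f=robot.grab_frame("wrist")
    cv2.imwrite(f"pics/{tag}.png",f[:,:,::-1]); pickle.dump(c,open(f"pics/{tag}.pkl","wb")); return c,f
def load(tag): return pickle.load(open(f"pics/{tag}.pkl","rb")),cv2.imread(f"pics/{tag}.png")
E
python3 - <<'E'
from h import *
c=cam("top")
for n,uv,z in [("saucer",(214,228),.015),("triv",(306,244),.016),("cup",(394,251),.06),("bowl",(395,202),.05),("jug",(443,201),.07),("pot",(449,255),.1),("lid",(485,233),.01),("grinder foot",(414,147),.02),("jarfoot",(135,239),.02)]:
    print(n,plane(c,[uv],z)[0].round(3))
s=robot.get_state();print(s["tool_rot"].round(3) if hasattr(s["tool_rot"],'round') else s["tool_rot"])
w=cam("wrist");Rt=np.array(s["tool_rot"]);print("cam in tool",Rt.T@(w["C"]-np.array(s["ee_pos"])),(Rt.T@w["R"].T).round(3))
q0=np.array(s["qpos"])
for yaw in (-1.57,1.57,0,3.14):
  for p in [(.52,-.27,.4),(.45,-.27,.45),(.5,.1,.45)]:
    q=robot.ik(p,Rz(yaw)); print(yaw,p,None if q is None else np.round(q,2))
E
```

```text
saucer [0.528 0.363 0.015]
triv [0.481 0.096 0.016]
cup [ 0.461 -0.151  0.06 ]
bowl [ 0.599 -0.158  0.05 ]
jug [ 0.599 -0.289  0.07 ]
pot [ 0.451 -0.293  0.1  ]
lid [ 0.508 -0.428  0.01 ]
grinder foot [ 0.761 -0.222  0.02 ]
jarfoot [0.498 0.591 0.02 ]
[[ 0.901  0.435 -0.001]
 [ 0.435 -0.901  0.001]
 [-0.    -0.001 -1.   ]]
cam in tool [ 8.40594831e-02 -1.68616502e-05 -1.61101149e-01] [[-0.001 -0.957 -0.289]
 [ 1.    -0.001 -0.   ]
 [-0.    -0.289  0.957]]
-1.57 (0.52, -0.27, 0.4) [ 0.52  0.24 -0.12  1.46  0.03  1.44 -1.17]
-1.57 (0.45, -0.27, 0.45) [ 0.59  0.11 -0.12  1.51  0.01  1.52 -1.1 ]
-1.57 (0.5, 0.1, 0.45) [ 0.42  0.13 -0.76  1.52  0.09  1.53 -1.91]
1.57 (0.52, -0.27, 0.4) [ 0.89  0.29 -0.6   1.45  0.16  1.46  1.86]
1.57 (0.45, -0.27, 0.45) [ 0.97  0.14 -0.55  1.5   0.07  1.53  1.99]
1.57 (0.5, 0.1, 0.45) [ 0.56  0.15 -0.93  1.52  0.12  1.53  1.2 ]
0 (0.52, -0.27, 0.4) [ 0.72  0.26 -0.37  1.45  0.09  1.45  0.35]
0 (0.45, -0.27, 0.45) [ 0.8   0.12 -0.36  1.5   0.04  1.52  0.44]
0 (0.5, 0.1, 0.45) [ 0.47  0.13 -0.81  1.52  0.1   1.53 -0.34]
3.14 (0.52, -0.27, 0.4) [ 0.36  0.24  0.09  1.46 -0.02  1.44 -2.7 ]
3.14 (0.45, -0.27, 0.45) [ 0.45  0.11  0.04  1.51 -0.    1.52 -2.66]
3.14 (0.5, 0.1, 0.45) [ 0.69  0.18 -1.09  1.52  0.16  1.54  2.74]
```

```bash
python3 - <<'E'
from h import *
T=lambda:robot.get_state()["time"]
R=Rz(-np.pi/2)
for tag,p in [("a1",(.48,-.36,.36)),("a2",(.46,-.18,.36)),("t1",(.44,.14,.36)),("t2",(.48,.32,.36))]:
    robot.move_ptp(p,R); snap(tag); print(tag,T())
robot.move_ptp((.45,-.28,.36),R); print(T(), robot.get_state()["force"])
E
```

```text
a1 1.4167
a2 2.2167
t1 3.4833
t2 4.3
6.45 [0.47747344 0.53101565 0.35199962]
```

```bash
python3 -c "
import cv2,numpy as np
a=[cv2.resize(cv2.imread(f'pics/{t}.png'),(400,250)) for t in ('a1','a2','t1','t2')]
cv2.imwrite('pics/m1.png',np.vstack([np.hstack(a[:2]),np.hstack(a[2:])]))"
```

```text
(no output)
```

View pics/a1.png

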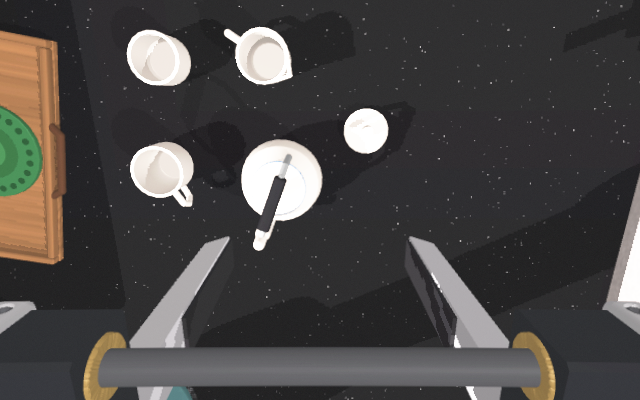

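View pics/a2.png

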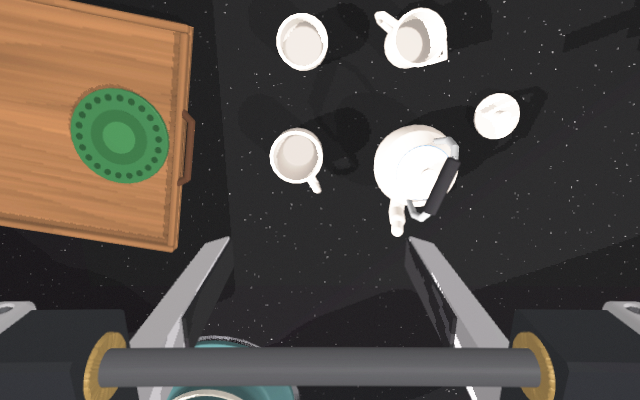

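View pics/t1.png

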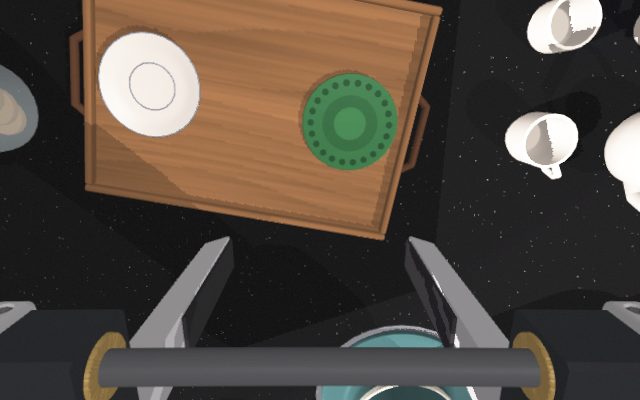

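View pics/t2.png

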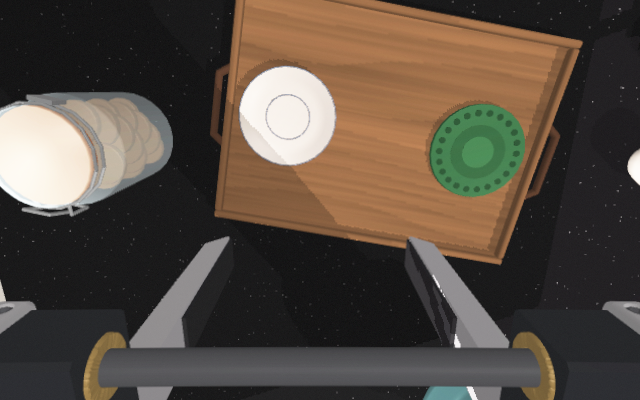

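```bash
cat > m.py <<'E'
from h import *
from scipy.optimize import least_squares
rng=np.random.default_rng(0)
def blob(img,seed,kind="white"):
    hsv=cv2.cvtColor(img,cv2.COLOR_BGR2HSV)
    m=((hsv[...,2]>110)&(hsv[...,1]<90)) if kind=="white" else ((hsv[...,0]>45)&(hsv[...,0]<85)&(hsv[...,1]>80))
    m=cv2.morphologyEx(m.astype(np.uint8),cv2.MORPH_CLOSE,np.ones((3,3)))
    n,l=cv2.connectedComponents(m); k=l[seed[1],seed[0]]
    assert k>0,seed
    b=(l==k).astype(np.uint8)
    return max(cv2.findContours(b,cv2.RETR_EXTERNAL,cv2.CHAIN_APPROX_NONE)[0],key=len).reshape(-1,2)
def circ(P,r,tol=.0015,it=1500):
    best=(0,)
    for _ in range(it):
        a,b=P[rng.choice(len(P),2,replace=False)];m=(a+b)/2;d=b-a;L=np.linalg.norm(d)
        if L<r*.6 or L>2*r: continue
        n=np.array([-d[1],d[0]])/L*np.sqrt(r*r-L*L/4)
        for c in(m+n,m-n):
            k=(abs(np.linalg.norm(P-c,axis=1)-r)<tol).sum()
            if k>best[0]:best=(k,c)
    c=best[1];I=abs(np.linalg.norm(P-c,axis=1)-r)<tol*1.3
    s=least_squares(lambda v:np.linalg.norm(P[I]-v[:2],axis=1)-v[2],[*c,r])
    return s.x,I.sum()/len(P)
def meas(name,views,r,z0,kind="white",dz=(-.012,-.006,0,.006,.012)):
    print(name)
    rows=[]
    for z in z0+np.array(dz):
        o=[]
        for tag,seed in views:
            c,img=load(tag);P=plane(c,blob(img,seed,kind),z)[:,:2];o.append(circ(P,r))
        gap=np.linalg.norm(o[0][0][:2]-o[-1][0][:2])
        print("  z %.3f"%z,"gap %.4f"%gap,[(np.round(v,4).tolist(),round(k,2)) for v,k in o])
E
python3 - <<'E'
from m import *
meas("trivet",[("t1",(350,125)),("t2",(477,150))],.066,.016,"green")
meas("saucer",[("t1",(150,50)),("t2",(287,75))],.066,.021)
meas("cup",[("a1",(160,165)),("a2",(297,150))],.034,.064)
meas("bowl",[("a1",(158,60)),("a2",(302,40))],.031,.052)
meas("jug",[("a1",(265,60)),("a2",(410,45))],.031,.074)
meas("lid",[("a1",(366,120)),("a2",(497,125))],.031,.011)
E
python3 -c "
import cv2,numpy as np
a=cv2.imread('pics/a1.png')[130:260,220:340];b=cv2.imread('pics/a2.png')[110:240,350:470]
f=lambda x:cv2.resize(np.clip(x.astype(float)*1.0,0,255).astype('uint8'),None,fx=3.3,fy=3.3,interpolation=cv2.INTER_CUBIC)
cv2.imwrite('pics/m2.png',np.hstack([f(a),f(b)]))"
```

```text
trivet
  z 0.004 gap 0.0037 [([0.48, 0.0953, 0.0661], np.float64(1.0)), ([0.4792, 0.0917, 0.0665], np.float64(1.0))]
  z 0.010 gap 0.0015 [([0.4806, 0.0958, 0.0653], np.float64(1.0)), ([0.4801, 0.0943, 0.0657], np.float64(1.0))]
  z 0.016 gap 0.0010 [([0.4812, 0.096, 0.0648], np.float64(0.61)), ([0.481, 0.097, 0.065], np.float64(0.91))]
  z 0.022 gap 0.0028 [([0.4814, 0.0971, 0.064], np.float64(0.51)), ([0.4814, 0.0999, 0.0646], np.float64(0.57))]
  z 0.028 gap 0.0052 [([0.4822, 0.0973, 0.063], np.float64(0.44)), ([0.4819, 0.1025, 0.0642], np.float64(0.49))]
saucer
  z 0.009 gap 0.0046 [([0.53, 0.3674, 0.0674], np.float64(0.56)), ([0.5285, 0.363, 0.0675], np.float64(0.56))]
  z 0.015 gap 0.0027 [([0.5297, 0.3648, 0.0668], np.float64(1.0)), ([0.5287, 0.3624, 0.0669], np.float64(1.0))]
  z 0.021 gap 0.0006 [([0.5297, 0.3622, 0.066], np.float64(1.0)), ([0.5291, 0.3618, 0.0661], np.float64(1.0))]
  z 0.027 gap 0.0019 [([0.5296, 0.3595, 0.0652], np.float64(1.0)), ([0.5296, 0.3613, 0.0653], np.float64(1.0))]
  z 0.033 gap 0.0044 [([0.5292, 0.3566, 0.0647], np.float64(0.57)), ([0.5298, 0.36
[... 1636 characters left out ...]
t64(0.45))]
  z 0.086 gap 0.0059 [([0.5994, -0.2977, 0.0304], np.float64(0.73)), ([0.5984, -0.2919, 0.0306], np.float64(0.44))]
lid
  z -0.001 gap 0.0038 [([0.5071, -0.4282, 0.0317], np.float64(0.99)), ([0.508, -0.4319, 0.0315], np.float64(1.0))]
  z 0.005 gap 0.0017 [([0.5077, -0.4274, 0.0313], np.float64(1.0)), ([0.5084, -0.429, 0.0312], np.float64(1.0))]
  z 0.011 gap 0.0007 [([0.5084, -0.4267, 0.0309], np.float64(1.0)), ([0.5088, -0.4261, 0.0308], np.float64(1.0))]
  z 0.017 gap 0.0026 [([0.509, -0.4259, 0.0306], np.float64(1.0)), ([0.5092, -0.4233, 0.0304], np.float64(1.0))]
  z 0.023 gap 0.0047 [([0.5097, -0.4251, 0.0302], np.float64(1.0)), ([0.5097, -0.4204, 0.0301], np.float64(1.0))]
```

View pics/m2.png

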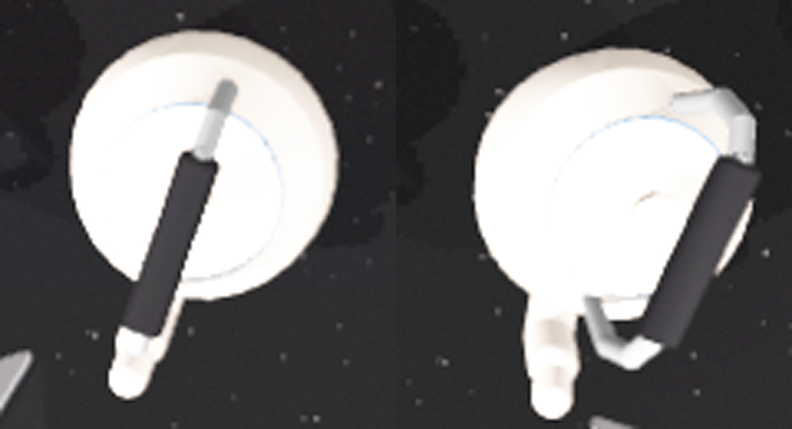

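```bash
python3 - <<'E'
from m import *
c1,_=load("a1");c2,_=load("a2")
A,ra=tri([c1,c2],[(280.6,177),(454.5,159.7)]);B,rb=tri([c1,c2],[(262.4,230.3),(429.7,213)])
print(A,ra,B,rb,"mid",(A+B)/2,"len",np.linalg.norm(A-B),"spout yaw",np.degrees(np.arctan2(*(B-A)[1::-1])))
# handle dirs
for n,tag,s,ctr,z in [("cup","a2",(297,150),(.462,-.1516),.04),("cup","a1",(160,165),(.462,-.1516),.04),("jug","a1",(265,60),(.6004,-.2956),.055),("jug","a2",(410,45),(.6004,-.2956),.055)]:
    c,img=load(tag);P=plane(c,blob(img,s),z)[:,:2]-ctr;r=np.linalg.norm(P,axis=1);k=r>r.max()-.006
    v=P[k].mean(0);print(n,tag,r.max(),np.degrees(np.arctan2(v[1],v[0])))
# pot body circle
for z in(.05,.06,.07):
  print(z,[circ(plane(load(t)[0],blob(load(t)[1],s),z)[:,:2],.055,tol=.002) for t,s in(("a1",(265,160)),("a2",(390,160)))])
E
```

```text
[ 0.4755324  -0.32103854  0.15335317] 0.0006323186288263414 [ 0.41774484 -0.29966698  0.15682442] 0.00013646884537129136 mid [ 0.44663862 -0.31035276  0.1550888 ] len 0.061710570978475106 spout yaw 159.70410730646302
cup a2 0.06171050245905571 -152.0656780100225
cup a1 0.062101693015324526 -153.63191670095674
jug a1 0.05513878696715219 57.143912325340494
jug a2 0.05732844407239293 59.38609804347499
0.05 [(array([ 0.44647269, -0.30998633,  0.0549672 ]), np.float64(0.5714285714285714)), (array([ 0.44677772, -0.30834898,  0.05498025]), np.float64(0.44281524926686217))]
0.06 [(array([ 0.44890461, -0.31070528,  0.05404514]), np.float64(0.5116883116883116)), (array([ 0.44846096, -0.30657533,  0.05452233]), np.float64(0.4838709677419355))]
0.07 [(array([ 0.44995145, -0.31378996,  0.05406399]), np.float64(0.36623376623376624)), (array([ 0.44966596, -0.30463316,  0.05442353]), np.float64(0.436950146627566))]
```

```bash
cat >> h.py <<'E'
D=np.radians
def st(msg=""):
    s=robot.get_state();print(msg,"t %.1f"%s["time"],"p",np.round(s["ee_pos"],4),"F",np.round(s["force"],1),"M",np.round(s["moment"],2),"open %.4f"%s["opening"]);return s
TR=np.array([.4810,.0965]);SA=np.array([.5294,.3618]);TC=(TR+SA)/2
ey=(SA-TR)/np.linalg.norm(SA-TR);ex=np.array([ey[1],-ey[0]]);ty=np.arctan2(ey[1],ey[0])
E
python3 - <<'E'
from h import *
p=np.array([.4466,-.3104])
print(TC,np.degrees(ty),np.round(robot.ik((*TR,.3),Rz(ty-np.pi)),2))
robot.gripper_to(.06)
robot.move_ptp((*p,.25),Rz(D(-110.3))); st("above")
snap("p1")
robot.move_linear((*p,.153),velocity=.1); st("down")
robot.gripper_to(0.0); s=st("grip")
snap("p2")
E
```

```text
[0.5052  0.22915] 79.66094823427159 [ 0.29  0.14 -0.6   1.83  0.08  1.2  -2.09]
above t 7.7 p [ 0.4471 -0.3103  0.251 ] F [ 0.1 -0.1  0.6] M [ 0.07 -0.02  0.02] open 0.0602
down t 8.8 p [ 0.4469 -0.3106  0.1536] F [ 0.5 -0.2  0.3] M [ 0.09  0.05 -0.02] open 0.0598
grip t 9.6 p [ 0.4467 -0.3102  0.153 ] F [-0.1  1.6 -0.5] M [ 0.32 -0.13  0.03] open 0.0139
```

View pics/p2.png

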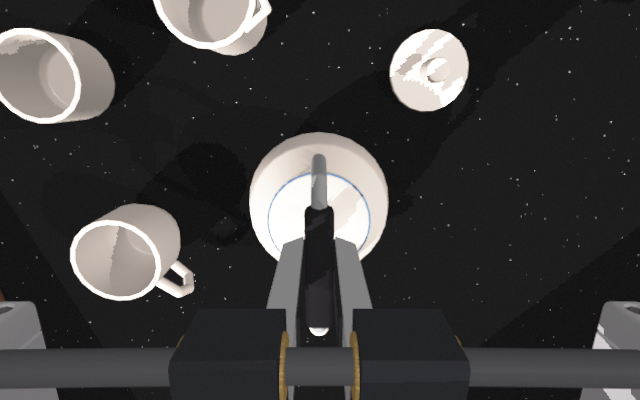

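Bar pinched centrally between the pads (cols 300–340, rows 205–325). Lift and carry.

```bash
python3 - <<'E'
from h import *
p=np.array([.4466,-.3102])
robot.move_linear((*p,.165),velocity=.04); s=st("lifted")
robot.move_linear((*p,.28),velocity=.12)
robot.pause(.3); s=st("up")
try:
    robot.move_linear((*TR,.28),velocity=.18,frame=Rz(ty-np.pi))
except robot.PlanningError as e: print(e); robot.move_linear((*TR,.28),velocity=.18)
s=st("over")
robot.move_linear((*TR,.178),velocity=.08); robot.pause(.3); st("low")
snap("p3")
print(robot.move_linear((*TR,.164),velocity=.015,threshold=3)); st("contact")
E
```

```text
lifted t 10.1 p [ 0.4466 -0.3103  0.1651] F [ 0.3  0.5 -4.8] M [ 0.02 -0.04  0.  ] open 0.0138
up t 11.5 p [ 0.4465 -0.3102  0.2797] F [ 0.7  0.2 -5. ] M [0.02 0.   0.01] open 0.0136
over t 13.9 p [0.481  0.0959 0.28  ] F [ 0.1  0.4 -5.5] M [ 0.01  0.02 -0.01] open 0.0138
low t 15.7 p [0.4811 0.0965 0.1782] F [-0.8 -0.3 -4.7] M [-0.01  0.03  0.01] open 0.0134
True
contact t 16.4 p [0.4811 0.0968 0.1688] F [0.  1.5 5.3] M [ 0.2  -0.13 -0.02] open 0.0137
```

View pics/p3.png

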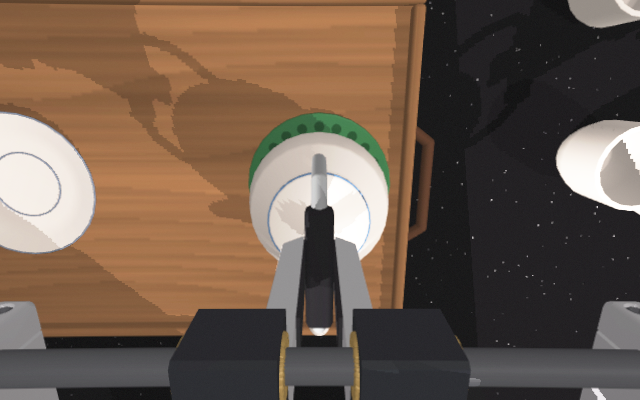

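```bash
python3 - <<'E'
from h import *
robot.gripper_to(.05); 
robot.move_linear((*TR,.27),velocity=.12); st("released")
robot.gripper_to(.094)
c=np.array([.4621,-.1516])
robot.move_ptp((*c,.2),Rz(D(-62.8))); st("above cup")
snap("c0")
print(robot.move_linear((*c,.046),velocity=.12,threshold=6)); st("at cup")
robot.gripper_to(0.0); st("grip"); snap("c1")
E
```

```text
released t 18.1 p [0.4807 0.0964 0.2693] F [-0.2 -1.  -0.2] M [ 0.09  0.08 -0.04] open 0.0500
above cup t 20.0 p [ 0.4625 -0.1508  0.2003] F [-0.1  0.2  0.2] M [0.02 0.04 0.03] open 0.0940
False
at cup t 21.5 p [ 0.4624 -0.1517  0.0465] F [-0.1 -0.2  0.3] M [-0.03 -0.02  0.03] open 0.0939
grip t 22.1 p [ 0.4621 -0.1516  0.0461] F [-1.1 -0.5  3.3] M [-0.01  0.19  0.  ] open 0.0661
```

```bash
python3 -c "
import cv2,numpy as np
cv2.imwrite('pics/m3.png',np.hstack([cv2.resize(cv2.imread(f'pics/{t}.png'),(400,250)) for t in('c0','c1')]))"
```

```text
(no output)
```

View pics/m3.png

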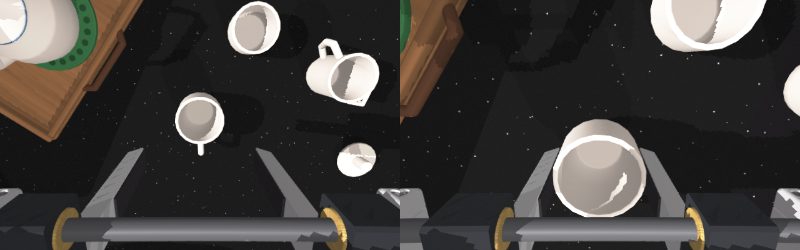

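```bash
python3 - <<'E'
from h import *
c=np.array([.4621,-.1516])
robot.move_linear((*c,.27),velocity=.15); robot.pause(.2); st("up")
robot.move_ptp((*(SA+[0,0]),.27),Rz(ty-np.pi)); st("over")
robot.move_linear((*SA,.068),velocity=.12); robot.pause(.3); st("low")
print(robot.move_linear((*SA,.052),velocity=.015,threshold=2.5)); st("contact"); snap("c2")
E
```

```text
up t 23.9 p [ 0.462  -0.1516  0.2696] F [-0.1  0.3 -1.8] M [-0.04  0.06 -0.01] open 0.0663
over t 25.8 p [0.53   0.3608 0.2699] F [ 0.2 -0.6 -2.1] M [0.02 0.08 0.05] open 0.0659
low t 28.0 p [0.5295 0.3618 0.0682] F [ 0.5 -0.5 -1.6] M [ 0.06  0.   -0.02] open 0.0664
True
contact t 28.6 p [0.5294 0.3618 0.0591] F [-0.2 -1.4  7.4] M [-0.12  0.16  0.04] open 0.0659
```

View pics/c2.png

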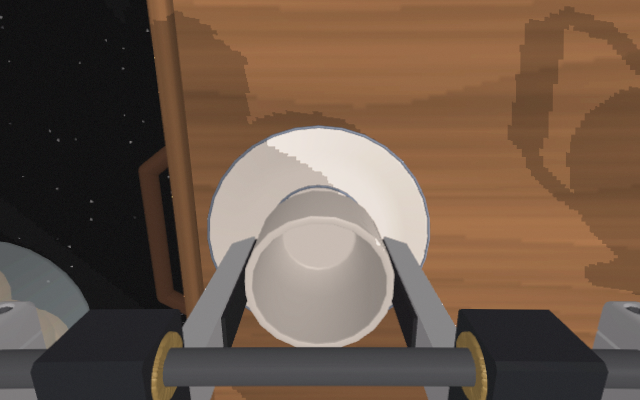

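```bash
python3 - <<'E'
from h import *
robot.gripper_to(.094); robot.move_linear((*SA,.22),velocity=.15); st("released"); snap("c3")
b=np.array([.5997,-.1608])
robot.move_ptp((.55,.12,.30),Rz(ty-np.pi/2))
robot.move_ptp((*b,.2),Rz(ty-np.pi/2)); st("above bowl"); snap("b0")
print(robot.move_linear((*b,.035),velocity=.12,threshold=6)); st("at")
robot.gripper_to(0.0); st("grip")
robot.move_linear((*b,.27),velocity=.15); robot.pause(.2); st("up")
robot.move_ptp((*TC,.27),Rz(ty-np.pi/2)); st("over")
robot.move_linear((*TC,.052),velocity=.12); robot.pause(.3); st("low")
print(robot.move_linear((*TC,.038),velocity=.015,threshold=2.5)); st("contact"); snap("b1")
E
```

```text
released t 30.5 p [0.5291 0.3615 0.2191] F [ 0.2 -0.3  0.1] M [ 0.02 -0.    0.04] open 0.0942
above bowl t 33.5 p [ 0.6001 -0.1588  0.2008] F [-0.4  0.4 -0.1] M [ 0.03 -0.04 -0.01] open 0.0943
False
at t 35.0 p [ 0.6001 -0.1609  0.0357] F [-0.4 -0.1  0.1] M [-0.07 -0.09  0.01] open 0.0938
grip t 35.6 p [ 0.5998 -0.1609  0.0351] F [ 0.8 -1.1  1.4] M [-0.09 -0.05 -0.  ] open 0.0626
up t 37.5 p [ 0.5996 -0.1608  0.2696] F [ 0.   0.6 -1.4] M [-0.05 -0.04 -0.02] open 0.0627
over t 39.0 p [0.5059 0.228  0.2699] F [ 0.4 -0.1 -2.7] M [-0.01 -0.11  0.01] open 0.0629
low t 41.3 p [0.5053 0.2291 0.0521] F [-0.  -0.7 -1.1] M [-0.02 -0.04 -0.03] open 0.0624
True
contact t 41.9 p [0.5052 0.2291 0.043 ] F [-0.9 -1.   9.1] M [-0.4   0.25  0.02] open 0.0628
```

```bash
python3 -c "
import cv2,numpy as np
cv2.imwrite('pics/m4.png',np.hstack([cv2.resize(cv2.imread(f'pics/{t}.png'),(400,250)) for t in('c3','b1')]))"
```

```text
(no output)
```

View pics/m4.png

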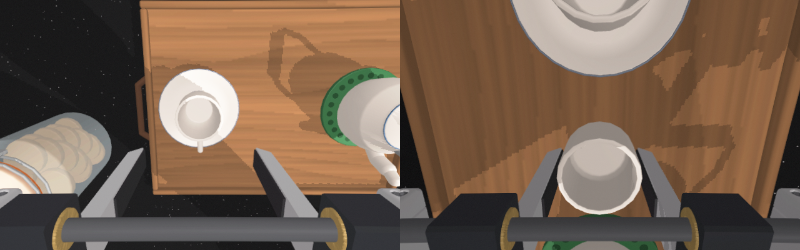

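```bash
python3 - <<'E'
from m import *
robot.gripper_to(.094); robot.move_linear((*TC,.27),velocity=.15); st("released")
robot.move_ptp((*(TC-.05*ey-.0*ex),.30),Rz(ty-np.pi/2)); snap("b2")
l=np.array([.5086,-.4264])
robot.gripper_to(.05)
robot.move_ptp((*l,.2),Rz(ty-np.pi/2)); st("above lid"); snap("l0")
print(robot.move_linear((*l,.034),velocity=.1,threshold=5)); st("at"); snap("l1")
E
```

```text
released t 44.3 p [0.505  0.229  0.2693] F [-0.1  0.  -0.8] M [-0.01 -0.08 -0.02] open 0.0938
above lid t 47.8 p [ 0.5094 -0.4253  0.2004] F [ 0.3  0.3 -0.2] M [ 0.05 -0.09  0.01] open 0.0501
False
at t 49.6 p [ 0.5088 -0.4266  0.0345] F [0.4 0.  0.4] M [-0.05 -0.07 -0.06] open 0.0499
```

```bash
python3 -c "
import cv2,numpy as np
f=lambda t:cv2.resize(cv2.imread(f'pics/{t}.png'),(400,250))
cv2.imwrite('pics/m5.png',np.vstack([np.hstack([f('b2'),f('l0')]),np.hstack([f('l1'),f('c3')])]))"
```

```text
(no output)
```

View pics/m5.png

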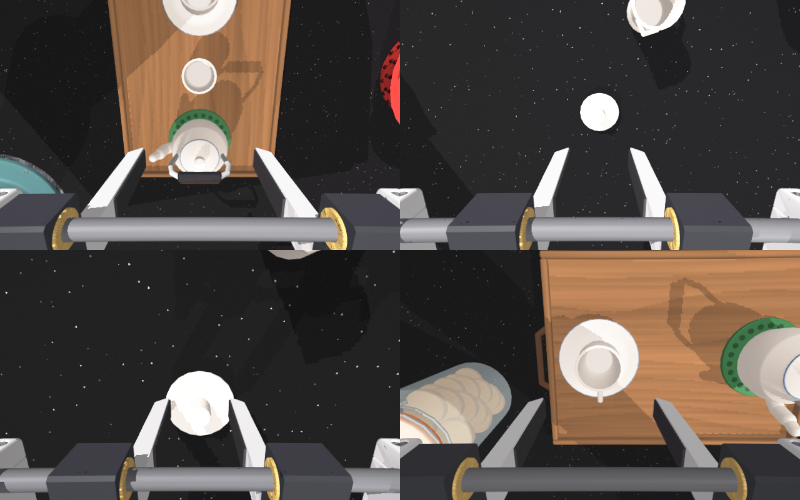

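```bash
python3 - <<'E'
from m import *
c,i=load("b2");print("bowl",circ(plane(c,blob(i,(318,135)),.060)[:,:2],.031),"want",TC)
robot.gripper_to(0.0); st("grip")
l=np.array([.5088,-.4265])
robot.move_linear((*l,.27),velocity=.15); robot.pause(.2); st("up"); snap("l2")
robot.move_ptp((*TC,.27),Rz(ty-np.pi/2)); st("over")
robot.move_linear((*TC,.108),velocity=.12); robot.pause(.3); st("low"); snap("l3")
E
```

```text
bowl (array([0.50463684, 0.22940527, 0.0307285 ]), np.float64(1.0)) want [0.5052  0.22915]
grip t 50.3 p [ 0.5086 -0.4264  0.034 ] F [-0.6 -0.7  0.3] M [-0.07 -0.04 -0.03] open 0.0172
up t 52.2 p [ 0.5087 -0.4264  0.2696] F [0.3 0.5 0.1] M [ 0.03 -0.07 -0.01] open 0.0173
over t 54.6 p [0.5057 0.2284 0.2699] F [ 0.6  0.5 -1.2] M [-0.03 -0.06 -0.04] open 0.0171
low t 56.4 p [0.5053 0.2291 0.1082] F [-0.3  0.2 -1.2] M [-0.06 -0.08  0.02] open 0.0175
```

View pics/l3.png

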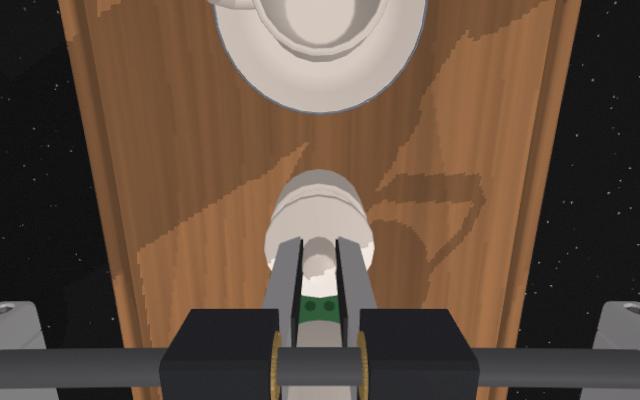

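Lid hangs level and centred over the bowl (around (320,245)). Lower it.

```bash
python3 - <<'E'
from m import *
print(robot.move_linear((*TC,.084),velocity=.02,threshold=2)); st("contact"); snap("l4")
E
```

```text
True
contact t 57.4 p [0.5052 0.2291 0.0879] F [-0.1 -0.   8. ] M [-0.25  0.09 -0.05] open 0.0169
```

View pics/l4.png

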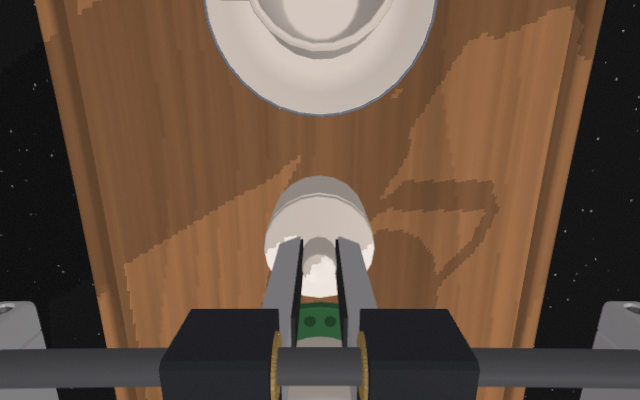

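```bash
python3 - <<'E'
from m import *
robot.gripper_to(.05); robot.move_linear((*TC,.27),velocity=.15); st("released"); robot.gripper_to(.094)
j=np.array([.6004,-.2956]); J=TC+.080*ex; print("J",J)
robot.move_ptp((*j,.2),Rz(D(-31.7))); st("above jug"); snap("j0")
print(robot.move_linear((*j,.042),velocity=.1,threshold=5)); st("at")
robot.gripper_to(0.0); st("grip"); snap("j1")
robot.move_linear((*j,.28),velocity=.15); robot.pause(.2); st("up")
robot.move_ptp((*J,.28),Rz(ty-np.pi)); st("over")
robot.move_linear((*J,.062),velocity=.12); robot.pause(.3); st("low"); snap("j2")
E
python3 -c "
import cv2,numpy as np
f=lambda t:cv2.resize(cv2.imread(f'pics/{t}.png'),(400,250))
cv2.imwrite('pics/m6.png',np.hstack([f('j1'),f('j2')]))"
```

```text
released t 59.5 p [0.5049 0.229  0.2693] F [-0.4  0.1 -0.6] M [-0.04 -0.08 -0.  ] open 0.0500
J [0.58390104 0.21479218]
above jug t 62.2 p [ 0.601  -0.294   0.2004] F [-0.3  0.4 -0.1] M [-0.02 -0.06  0.05] open 0.0945
False
at t 64.0 p [ 0.6007 -0.2957  0.0426] F [ 0.7 -0.5 -0.6] M [-0.01 -0.05  0.05] open 0.0941
grip t 64.6 p [ 0.6004 -0.2956  0.042 ] F [-0.5 -0.2 -0.1] M [-0.07 -0.11 -0.  ] open 0.0593
up t 66.6 p [ 0.6003 -0.2956  0.2796] F [ 0.3  0.5 -1.5] M [-0.03  0.   -0.01] open 0.0599
over t 68.5 p [0.5843 0.2139 0.2799] F [ 0.  -0.  -1.8] M [ 0.04  0.01 -0.02] open 0.0601
low t 70.7 p [0.584  0.2148 0.0622] F [ 0.  -0.2 -1.7] M [0.02 0.02 0.07] open 0.0599
```

View pics/m6.png

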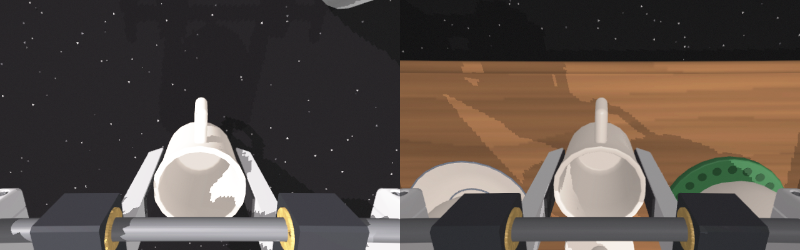

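```bash
python3 - <<'E'
from m import *
J=TC+.080*ex
print(robot.move_linear((*J,.046),velocity=.015,threshold=2.5)); st("contact")
robot.gripper_to(.094); robot.move_linear((*J,.25),velocity=.15); st("released")
R=Rz(-np.pi/2)
robot.move_ptp((.44,.14,.36),R); snap("f1"); robot.move_ptp((.46,.32,.36),R); snap("f2"); st()
cv2.imwrite("pics/ftop.png",robot.grab_frame("top")[:,:,::-1])
E
```

```text
True
contact t 71.6 p [0.5838 0.2146 0.0499] F [-1.1 -2.1  7.6] M [-0.21  0.19 -0.08] open 0.0600
released t 73.8 p [0.5836 0.2146 0.2492] F [ 0.1 -0.1  0.6] M [0.04 0.05 0.02] open 0.0939
 t 75.4 p [0.4604 0.3196 0.3593] F [ 0.6 -0.7 -0.1] M [ 0.09  0.01 -0.  ] open 0.0939
```

View pics/f1.png

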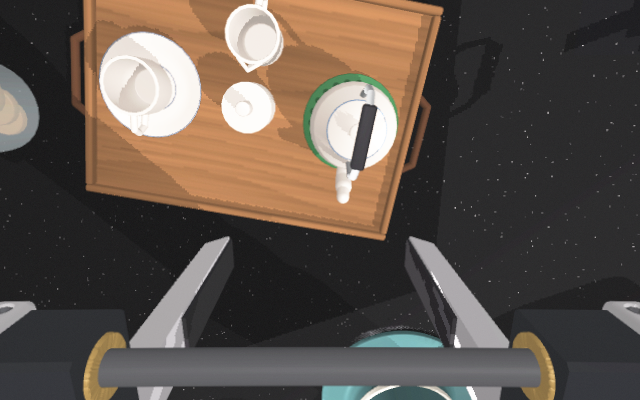

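View pics/f2.png

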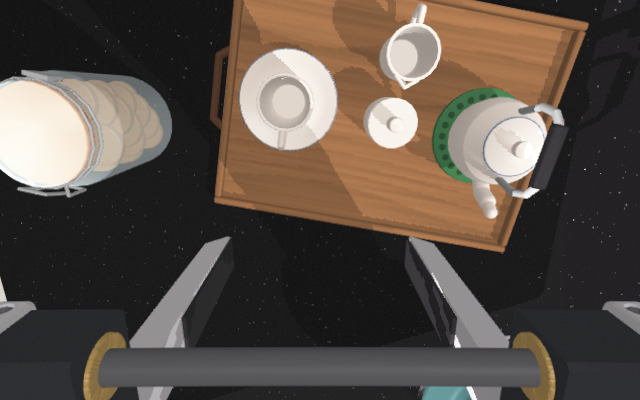

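View pics/ftop.png

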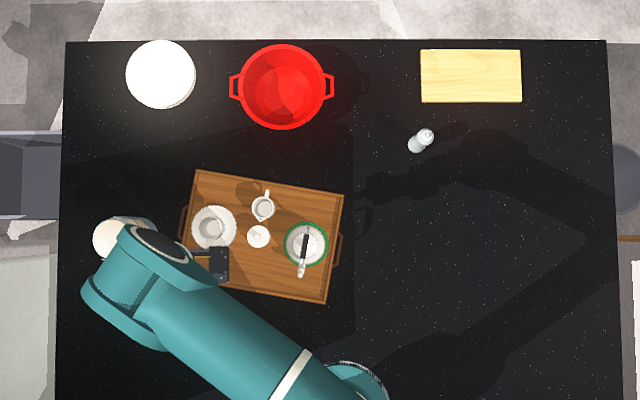

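```bash
python3 - <<'E'
from m import *
def T(p): d=np.array(p)[:2]-TC; return np.round(np.array([d@ex,d@ey])*1000,1)
for t,sl,sj in(("f1",(248,118),(256,60)),("f2",(385,130),(410,30))):
    c,i=load(t)
    for n,s,r,z in(("lid",sl,.031,.065),("jug",sj,.031,.082)):
        v,k=circ(plane(c,blob(i,s),z)[:,:2],r);print(t,n,T(v),v[2].round(4),k.round(2))
c1,_=load("f1");c2,_=load("f2")
x,r=tri([c1,c2],[(363.5,137),(550,156.5)]);print("bar",x,r,T(x),"trivet",T(TR))
for t,(x0,x1,y0,y1) in(("f1",(90,175,40,140)),("f2",(245,330,65,155))):
    c,i=load(t);g=cv2.Canny(cv2.cvtColor(i,cv2.COLOR_BGR2GRAY),12,36);m=np.zeros_like(g);m[y0:y1,x0:x1]=1
    p=np.argwhere(g*m)[:,::-1]
    for r in(.034,.031):
        v,k=circ(plane(c,p,.077)[:,:2],r,tol=.001);print(t,"cup",r,T(v),v[2].round(4),round(k*len(p)),"saucer",T(SA))
E
```

```text
f1 lid [-0.3 -1.5] 0.0312 0.81
f1 jug [79.6 -1.6] 0.0313 0.59
f2 lid [-0.7  0.5] 0.0312 0.72
f2 jug [79.7 -0.3] 0.0311 0.48
bar [0.48160188 0.09635872 0.17211324] 1.9335205817358254e-06 [   0.6 -134.9] trivet [   0.  -134.8]
f1 cup 0.034 [ -0.2 134.6] 0.034 183 saucer [ -0.  134.8]
f1 cup 0.031 [  2.1 133.1] 0.0313 154 saucer [ -0.  134.8]
f2 cup 0.034 [ -0.2 134.8] 0.0341 177 saucer [ -0.  134.8]
f2 cup 0.031 [  1.9 133.6] 0.0312 146 saucer [ -0.  134.8]
```

Every piece measures within about 2 mm of its place, so I'm handing in.

```bash
python3 - <<'E'
from h import *
robot.pause(.3); st(); print(robot.sign_off())
E
```

```text
t 75.8 p [0.4602 0.3195 0.3602] F [-0.6  0.4  0.3] M [0.06 0.02 0.03] open 0.0936
the job is handed in; nothing more can be done
None
```

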